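Check a primed figure's temperature, then hold its spring clamp open at the index

TASK

Pick up the infrared thermometer, aim its nose level at the middle of the figure standing in the spring clamp, about 5 cm away from it without touching it, and hold it steady there for two seconds to take the reading; then lay the thermometer back down on the cork mat and let go of it. Then pull the clamp's slide out by its black upright handle, against its spring, until its pointer lines up with the dark steel index clip, and finish while still holding it there so that I can lift the figure out. Leave the figure standing in its place in the clamp, and everything else on the table where it is.

Things in the scene. Friction and masses are not known exactly. Their poses are not given: they have to be found in the camera images.
- thermometer: Infrared thermometer wand, 0.08 to 0.15 kg, lying flat on the cork mat: white box body 110 long (its x) x 26 wide (y) x 26 high (z), with a 30 mm long black tapered nose at the +x end, on the body's centre line. Origin: centre of the body's underside (without nose); +x points along the nose, which is its line of sight; z up.
- nose (a point): Front tip of the thermometer's nose: on its body's x axis direction, 85 mm ahead of the origin and 13 mm above its underside. Axes as the thermometer's.
- cork_mat: Fixed cork mat 200 (x) x 140 (y) x 5 high, lying on the table; origin at the centre of its underside.
- clamp: Fixed spring clamp: aluminium base 80 (x) x 220 (y) x 18 high; origin at the centre of its underside. A fixed steel V jaw stands near its -y end, and from there the slide runs along the base's y axis; opening moves it to +y. The jaws reach 38 mm above the table. The figure stands on the base at x 0, y -65 mm.
- slide (a joint): Travel of the spring-return slide (m): about 0 when closed on the figure's cap, growing as slide and handle move to the clamp's +y; stop at 0.060. A spring pulls it shut with 3 N at 0, 1.5 N more for each 10 mm; it shuts again as soon as it is let go.
- handle (a point): Black upright grip block of the slide, 36 (clamp x) x 14 (clamp y) x 46 high; this point is its middle, 54 mm above the table (block from 31 to 77 mm). At clamp x 0, y 20 mm + slide travel; axes as the clamp's. A flat bar 22 mm wide with its top at 31.5 mm runs from it to the moving jaw; space on both sides of the handle is otherwise free for fingers.
- pointer (a point): Tip of the thin dark pointer that sticks out of the slide to the clamp's -x side over the white scale, at the handle's middle in y (clamp x -36 mm, y 20 mm + slide travel, 23 mm above the table). Moves with the slide.
- index: Fixed dark steel index clip beside the clamp's -x edge, a dark upright block 14 x 14 x 34 high with a thin blade towards the scale; origin at the centre of its underside, on the table, axes as the clamp's. Its y in the clamp's frame is the mark that the pointer has to reach (22 to 45 mm from the closed pointer, differs each time).
- figure: Grey primed miniature glued on a white ribbed bottle cap (40 diameter, 20 high), 0.05 kg, 73 high in all, loose but gripped in the clamp's jaws; the body of the miniature is about 17 wide. Origin: centre of the cap's underside, 18 mm above the table; z up.
- figure_middle (a point): The middle of the figure, the point to aim at: 50 mm above the cap's underside on its axis (68 mm above the table).
- pot_a: Bystander: small paint pot, 34 diameter, 42 high, between the two work places. Origin under its centre.
- pot_b: Bystander: small paint pot, 34 diameter, 42 high, in front in the middle. Origin under its centre.
- pot_c: Bystander: small paint pot, 34 diameter, 42 high, beyond the cork mat. Origin under its centre.
- pot_d: Bystander: small paint pot, 34 diameter, 42 high, beyond the clamp. Origin under its centre.
- mug: Bystander: black mug, 82 diameter, 95 high, at the back. Origin under its centre.
- jar: Bystander: clear jar, 68 diameter, 70 high, at the back left. Origin under its centre.
- brush: Bystander: paint brush 180 long lying at the right. Origin about its middle, on its underside.
- spare_figure: Bystander: a second figure on a cap (40 diameter, 73 high) standing free on the table beyond the clamp, not in it. Origin under its centre.
There are look-alikes about, which are no part of the job. Leave any blue or turquoise look-alike of the thermometer alone.

How it is judged (in metres and radians):
On the way, in this order (a step that is already met when the one before it is completed fails the run):
1. The held thermometer's nose is 30 to 80 mm short of the figure's middle, its line of sight within 12 mm of it and near level, steady for 1.5 s, the figure in its place (x of figure_middle in the frame of nose between 0.03 and 0.08 m and y of figure_middle in the frame of nose between -0.012 and 0.012 m and z of figure_middle in the frame of nose between -0.012 and 0.012 m and angle between thermometer's own x axis and vertical between 1.2 and 1.94 rad and linear speed of thermometer below 0.03 m/s and angular speed of thermometer below 0.25 rad/s and contact force between the fingers and thermometer above 1 N and contact force between thermometer and clamp below 0.05 N and x of figure in the frame of clamp between -0.012 and 0.012 m and y of figure in the frame of clamp between -0.08 and -0.053 m and angle between figure's own z axis and vertical below 0.15 rad), for 1.5 s.
2. The thermometer lies on the cork mat, released (x of thermometer in the frame of cork_mat between -0.075 and 0.075 m and y of thermometer in the frame of cork_mat between -0.06 and 0.06 m and height (world z) of nose below 0.03 m and height (world z) of thermometer below 0.035 m and linear speed of thermometer below 0.03 m/s and contact force between the fingers and thermometer below 0.05 N), for 0.2 s.
At the end, for the whole second after the job is handed in: The fingers hold the handle (over 2 N), the pointer is within 5 mm of the index along the clamp's y and at rest; the figure stands upright (within 0.15 rad) within about 12 mm of its place in the clamp; the thermometer lies still and released on the cork mat with its middle over the mat (all of step 2 and y of pointer in the frame of index between -0.005 and 0.005 m and velocity of joint slide between -0.01 and 0.01 m/s and contact force between the fingers and slide above 2 N and contact force between figure and slide below 0.05 N and x of figure in the frame of clamp between -0.012 and 0.012 m and y of figure in the frame of clamp between -0.08 and -0.053 m and angle between figure's own z axis and vertical below 0.15 rad); the arm keeps its last pose, push and grip.
It fails at once if the figure is tipped (angle between figure's own z axis and vertical above 0.35 rad).
It fails at once if the thermometer touches the figure (contact force between thermometer and figure above 0.3 N).
It fails at once if the thermometer is dropped or thrown (over 1.2 m/s) (linear speed of thermometer above 1.2 m/s).
It fails at once if another thing on the table is shifted by over 25 mm (distance of any of pot_a, pot_b, pot_c, pot_d, mug, jar, brush, spare_figure from where it was at the start of the episode above 0.025 m).
It also fails if it takes over 64 s, if anything falls off the work surface, if the arm or the gripper's body presses on something with over 40 N, if the wrist force passes 120 N, or if a joint passes its speed limit or range.

ROBOT

A 6-joint arm with a two-finger parallel gripper is mounted at the origin on the work surface. World frame = base frame: x ahead of the robot, y to its left, z up, the work surface at z = 0. Lengths are in mm, angles in rad, forces in N, time in s.
With the tool pointing down it reaches from about 375 to 900 mm from the base axis. Payload 3.1 kg.
Tool frame: the origin (TCP) lies at the centre of the arm's flange, where the gripper is bolted on; the fingertips stand 182 mm ahead of it and the grasp point (between the pads) lies 164 mm ahead of it; z points along the fingers, y is the line along which they close (so a half turn about z gives the same grasp; the last joint's range is limited). The gripper opens to 87 mm and grips with 3 to 60 N. Pads are 19 mm wide; open, the fingers measure 117 mm over their backs; the gripper's body (75 mm by 190 mm) begins 51 mm behind the grasp point.
Start: joints at [-1.335, 0.527, 1.433, -0, 1.181, -0.178], TCP at [251.899, -571.966, 404.748] pointing down, gripper open.
Joint ranges: [-3.08, 3.08], [-0.75, 2.2], [0.22, 2.44], [-1.43, 4.57], [0, 2.65], [-2.85, 2.85]. Speed limits (rad/s): [2.79, 2.79, 3.14, 3.14, 3.14, 3.14].

INTERFACE

Orientations are given as a rotation vector (axis times angle).
In Python, from plant import readout, viewer, robot gives the robot as it stands. The module is installed in compiled form; this text tells all that it offers.
- The arm moves only by the tool drive_tool, never from a script. Its argument "moves" is text: rows parted by semicolons, each of 7 numbers parted by spaces: the shift along the tool's x, y, z normalised to -1 to 1, where 1 is 0.04 m, then the turn, a rotation vector about the tool's x, y, z normalised to -1 to 1, where 1 is pi/4 rad, then the opening in per cent of the stroke, from 0 (shut) to 100 (fully open). In form: tx ty tz ax ay az hand; .... A call has exactly 10 rows; each row shifts and turns the commanded pose from where the row before left it, along the tool's axes as they then stand; what a row does not reach is not made up. A row lasts 1/10 s, in which the tool goes at most 50 mm and 8.59 degrees, less where a joint would pass 70% of its speed; a pose out of reach is approached as far as the arm can. A call with a number of a shift or a turn outside -1 to 1 is refused whole. A call with a gripper value outside its range is refused whole. The fingers move at their own pace and stop on an object; "newtons" is the grip in N (left out, the last holds). Time passes only in rows, so rows that do not move let the fingers close, or fill a call up. It gives the time, the measured TCP pose, the force, the opening and the grip force at its end, in the units of the state.
- readout.read_state(): the state, without advancing time (a new reading comes with each control period).
- viewer.read_camera(name): name is "scene" or "top" or "wrist"; returns (picture, depth): 480x640x3 uint8, blue, green, red; 480x640 float32, mm along the optical axis (not along the pixel's ray), 0 where there is no reading.
- viewer.camera_info(name): a dict with "intrinsics" (3x3 intrinsics, pixels), "D" ([k1, k2, p1, p2, k3] as OpenCV has them; the pictures are not rectified), "pose" (4x4, takes a point from camera to world coordinates); the wrist camera has in their place "tool_from_camera" (4x4, takes a point from camera to tool coordinates, whose origin is the TCP and whose axes are the flange's). Camera axes: x right, y up, looking along -z (the intrinsics and any distortion apply to the point x, -y, -z); pixel columns grow to the right and rows downward; lengths in mm; the calibration is good to about 2 mm. A picture is of the moment at which its call begins: read the wrist's pose just before it. camera_info takes no time and is no camera call.
- robot.finish_job(): hands the job in; it is judged then, once.
The state is a dict: "t": time; "joint_positions": joint angles; "joint_vel": joint speeds; "joint_efforts": joint torques, N m; "eef_pos": TCP position; "orientation": TCP orientation; "ft_force": force on the tool from outside, world axes, zero at the start; "moment": the same for the moment, N m; "gripper_width": opening from 0.0 (shut) to 1.0 (fully open); "finger_force": force on a finger pad.
Only numpy, scipy, OpenCV 4.12 (cv2) and the standard library are available. Lean on these libraries where they do the work, as an engineer would, in place of code of your own. Each camera call takes 0.05 s, during which the arm holds its last target. There are 200 camera calls.

## Working session

There is one attempt and no reset: what is moved stays moved. The work goes in short steps, Python scripts to look and compute and a tool call to move; the robot and the scene stay as the last step left them, time stands still between calls to the robot, and variables do not carry over. Pictures are saved under pics/ and viewed, at most 10 in all, crops included, and the job is handed in when it is done.

Besides the shell and the picture viewer there is one more tool, called after "Call:" by a JSON object that holds its "api" and its "payload". drive_tool: Moves the arm, as the interface text tells. Scaled input: -1 to 1 covers 0.04 m each way for a shift and pi/4 rad each way for a turn. Its arguments: {"type":"object","properties":{"moves":{"type":"string"},"newtons":{"type":"number"}},"required":["moves"]}

```bash
mkdir -p pics; ls; cat > h.py <<'E'
import numpy as np, cv2, pickle
from scipy.spatial.transform import Rotation as R
from plant import readout, viewer, robot
def grab(n,tag):
    s=readout.read_state(); im,d=viewer.read_camera(n); ci=viewer.camera_info(n)
    if 'pose' in ci: P=np.array(ci['pose'])
    else:
        T=np.eye(4);T[:3,:3]=R.from_rotvec(s['orientation']).as_matrix();T[:3,3]=s['eef_pos'];P=T@np.array(ci['tool_from_camera'])
    pickle.dump((im,d,np.array(ci['intrinsics']),np.array(ci['D'],float),P),open(f'{tag}.pkl','wb'))
    cv2.imwrite(f'pics/{tag}.png',im)
def load(tag): return pickle.load(open(f'{tag}.pkl','rb'))
def pts(tag,uv=None):
    im,d,K,D,P=load(tag)
    if uv is None:
        v,u=np.mgrid[:480,:640]; uv=np.c_[u.ravel(),v.ravel()]
    uv=np.array(uv,float); z=d[uv[:,1].astype(int),uv[:,0].astype(int)].astype(float)
    n=cv2.undistortPoints(uv[:,None],K,D)[:,0]
    c=np.c_[n[:,0]*z,-n[:,1]*z,-z]
    w=c@P[:3,:3].T+P[:3,3]; w[z==0]=np.nan; return w
def onz(tag,uv,h):
    im,d,K,D,P=load(tag)
    n=cv2.undistortPoints(np.array(uv,float)[:,None],K,D)[:,0]
    r=np.c_[n[:,0],-n[:,1],-np.ones(len(n))]@P[:3,:3].T
    return P[:3,3]+r*((h-P[2,3])/r[:,2])[:,None]
def proj(tag,w):
    im,d,K,D,P=load(tag)
    c=(np.atleast_2d(w)-P[:3,3])@P[:3,:3]; c=c*[1,-1,-1]
    return cv2.projectPoints(c,np.zeros(3),np.zeros(3),K,D)[0][:,0]
E
python3 -c "
from h import *
grab('top','top0');grab('scene','sc0');s=readout.read_state();print(s);print(load('top0')[4].round(2));print(viewer.camera_info('wrist')['tool_from_camera'])"
```

```text
pics
{'t': 0.1, 'joint_positions': array([-1.33447367e+00,  5.28386969e-01,  1.43379404e+00, -4.37599479e-06,
        1.18139144e+00, -1.78515111e-01]), 'joint_vel': array([-7.31212822e-05, -2.96669692e-03, -2.54835070e-03, -5.77968430e-04,
       -1.48582274e-03, -1.82689901e-04]), 'joint_efforts': array([ 6.38766505e-05, -4.40985382e+01, -1.77150679e+01,  6.34062756e-02,
        5.34140377e-02, -5.24485245e-05]), 'eef_pos': array([ 251.8441459 , -571.67084025,  403.85435071]), 'orientation': array([-3.07231789e+00, -6.46558282e-01,  9.61673173e-05]), 'ft_force': array([ 0.41734957, -0.02862131,  0.93768611]), 'moment': array([ 0.00940339,  0.02202728, -0.00681567]), 'finger_force': 0.0, 'gripper_width': 1.0007633236599924}
[[-3.00000e-02  1.00000e+00 -4.00000e-02  5.09920e+02]
 [-1.00000e+00 -3.00000e-02 -0.00000e+00  1.06270e+02]
 [-0.00000e+00  4.00000e-02  1.00000e+00  1.59396e+03]
 [ 0.00000e+00  0.00000e+00  0.00000e+00  1.00000e+00]]
[[-5.73684228e-04  9.67589935e-01  2.52526017e-01  6.90098125e+01]
 [ 9.99999679e-01  6.96288812e-04 -3.96149292e-04 -1.18691434e+00]
 [-5.59141108e-04  2.52525709e-01 -9.67590024e-01  1.88022395e+01]
 [ 0.00000000e+00  0.00000000e+00  0.00000000e+00  1.00000000e+00]]
```

View pics/top0.png

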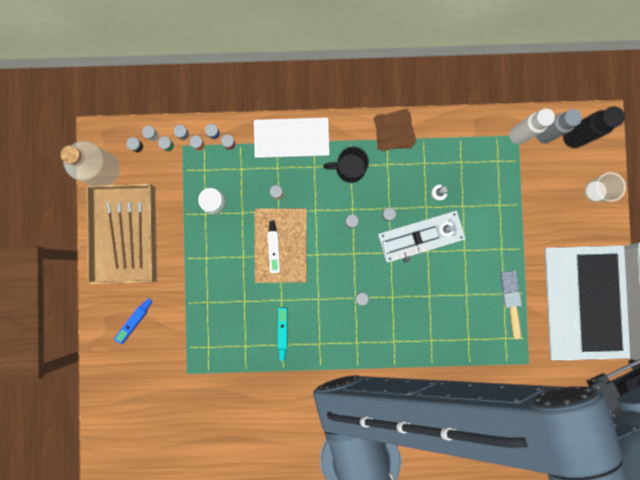

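View pics/sc0.png

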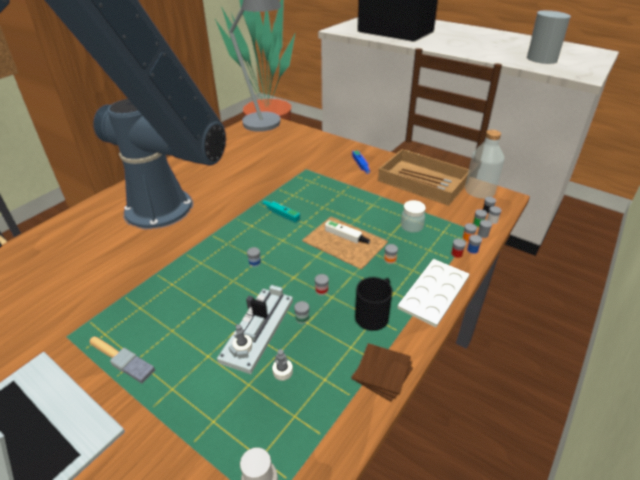

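Top view: the candidates are white with a black nose on the cork (273,247), turquoise (282,333) and blue (134,320). The white one on the mat fits the description. The clamp is at (422,237), figure at (447,229), handle at (418,239), and pointer/index near (405,257). The spare figure at (440,191) is free-standing. I'll confirm with an enlarged crop and measure.

```bash
python3 -c "
from h import *
im=load('top0')[0]
a=cv2.resize(im[200:300,240:320],None,fx=5,fy=5,interpolation=3);b=cv2.resize(im[180:280,375:475],None,fx=5,fy=5,interpolation=3)
b=b[:,:400*5//4]
o=np.hstack([a[:,:300],b]);cv2.imwrite('pics/crop0.png',o);print(o.shape)
for n,uv in dict(thermo=[(273,247)],nose=[(272,223)],fig=[(447,226)],spare=[(440,190)],mug=[(352,163)],pa=[(352,221)],pb=[(362,299)],pc=[(276,191)],pd=[(390,214)],jar=[(210,200)],handle=[(418,238)]).items(): print(n,pts('top0',uv).round(0))
print(onz('top0',[(255,209),(306,210),(306,282),(255,282)],5).round(0))
print(onz('top0',[(378,233),(457,212),(465,238),(387,262)],18).round(0))
"
```

```text
(500, 800, 3)
thermo [[572. 215.  33.]]
nose [[637. 216.  24.]]
fig [[ 612. -238.   80.]]
spare [[ 708. -229.   58.]]
mug [[797.  -4.   1.]]
pa [[635.   3.  40.]]
pb [[428. -16.  43.]]
pc [[720. 202.  47.]]
pd [[650. -97.  47.]]
jar [[699. 374.  64.]]
handle [[ 583. -164.   74.]]
[[678. 263.   5.]
 [671. 125.   5.]
 [477. 130.   5.]
 [481. 268.   5.]]
[[ 602.  -67.   18.]
 [ 653. -281.   18.]
 [ 582. -299.   18.]
 [ 524.  -88.   18.]]
```

View pics/crop0.png

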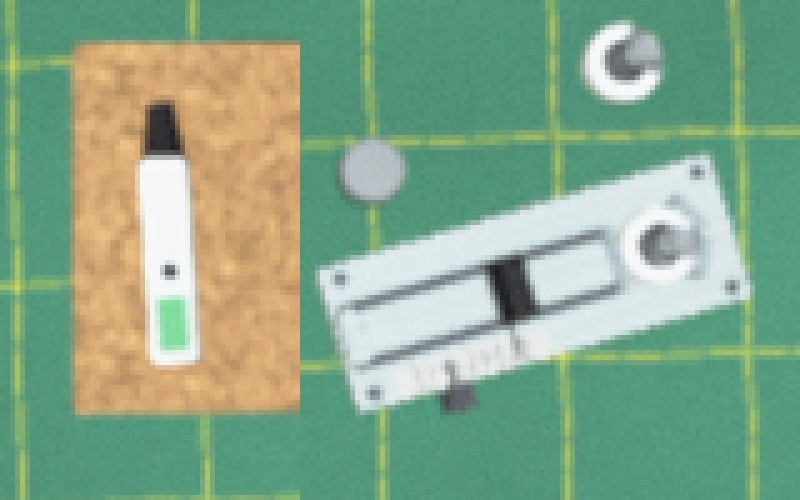

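The crop confirms it: the white thermometer on the cork has its nose towards image-up. The clamp's pointer is at about crop (515,350) and the dark index clip at (455,395). Now I'll measure axes.

```bash
python3 -c "
from h import *
im=load('top0')[0]; hsv=cv2.cvtColor(im,cv2.COLOR_BGR2HSV)
m=np.zeros((480,640),bool); m[212:280,258:304]=True
w=m&(hsv[...,1]<60)&(hsv[...,2]>150)|m&(hsv[...,0]>40)&(hsv[...,0]<85)&(hsv[...,1]>60)
k=m&(hsv[...,2]<60)
for q,h in((w,31),(k,18)):
    v,u=np.nonzero(q); p=onz('top0',np.c_[u,v],h)[:,:2]; print(len(u),p.mean(0).round(1))
    r=cv2.minAreaRect(p.astype(np.float32)); print(r)
# crop px -> image : pointer (515,350) index blade(450,370) block (458,397)
f=lambda x,y:(375+(x-300)/5,180+y/5)
print(onz('top0',[f(517,357)],23),onz('top0',[f(450,372)],23),onz('top0',[f(458,397)],34))
"
```

```text
444 [560.7 214.6]
((560.6388549804688, 214.42605590820312), (110.4942398071289, 28.905275344848633), 2.0893468856811523)
39 [630.1 217.1]
((630.9646606445312, 215.76365661621094), (13.440579414367676, 18.90650177001953), 88.50296783447266)
[[ 549.71772804 -172.49082633   23.        ]] [[ 542.75546214 -136.45257578   23.        ]] [[ 529.14997887 -138.50811397   34.        ]]
```

Call:
{"api": "drive_tool", "payload": {"moves": "0.2 -0.4 0 0 0 0.16 100; 0.3 -0.8 0 0 0 0.16 100; 0.4 -0.9 0 0 0 0.16 100; 0.4 -1 0 0 0 0 100; 0.4 -1 0 0 0 0 100; 0.4 -1 0 0 0 0 100; 0.4 -1 0 0 0 0 100; 0.4 -1 0.1 0 0 0 100; 0.4 -1 0.1 0 0 0 100; 0.4 -1 0.2 0 0 0 100", "newtons": 20}}

```text
t: 1.1
eef_pos: [366.7, -196.3, 388.9]
orientation: [3.14, 0.058, 0.002]
ft_force: [0.0, 0.5, -0.4]
gripper_width: 1.002
finger_force: 0.0
```

Call:
{"api": "drive_tool", "payload": {"moves": "0.5 -1 0.2 0 0 0 100; 0.5 -1 0.2 0 0 0 100; 0.5 -1 0.3 0 0 0 100; 0.5 -1 0.3 0 0 0 100; 0.5 -1 0.3 0 0 0 100; 0.5 -1 0.3 0 0 0 100; 0.5 -1 0.3 0 0 0 100; 0.5 -1 0.2 0 0 0 100; 0.5 -0.9 0 0 0 0 100; 0.3 -0.3 0 0 0 0 100"}}

```text
t: 2.1
eef_pos: [545.1, 180.6, 304.0]
orientation: [-3.14, -0.065, -0.0]
ft_force: [-0.1, -0.8, 0.0]
gripper_width: 1.002
finger_force: 0.0
```

Call:
{"api": "drive_tool", "payload": {"moves": "0 0 0 0 0 0 100; 0 0 0 0 0 0 100; 0 0 0 0 0 0 100; 0 0 0 0 0 0 100; 0 0 0 0 0 0 100; 0 0 0 0 0 0 100; 0 0 0 0 0 0 100; 0 0 0 0 0 0 100; 0 0 0 0 0 0 100; 0 0 0 0 0 0 100"}}

```text
t: 3.1
eef_pos: [544.3, 177.2, 304.7]
orientation: [-3.141, -0.059, 0.0]
ft_force: [-0.7, 0.1, 0.1]
gripper_width: 0.999
finger_force: 0.0
```

```bash
python3 -c "
from h import *
grab('wrist','w1');s=readout.read_state();print(s['eef_pos'],s['orientation'])
im=load('w1')[0]; p=pts('w1').reshape(480,640,3)
top=(np.abs(p[...,2]-31)<5)&(np.abs(p[...,0]-561)<80)&(np.abs(p[...,1]-214)<40)
q=p[top]; print(len(q),q.mean(0)); print(cv2.minAreaRect(q[:,:2].astype(np.float32)),np.median(q[:,2]))
m=np.isfinite(p[...,2])&(np.abs(p[...,2]-5)<3)&(np.abs(p[...,0]-577)<110)
print(np.median(p[m][:,2]))
"
```

```text
[544.36402254 177.209565   304.73272675] [ 3.14102365e+00  5.95599736e-02 -5.52316642e-05]
5827 [571.19488135 216.20044675  31.44036252]
((573.2604370117188, 216.87362670898438), (135.15692138671875, 26.430538177490234), 2.2343268394470215) 31.887025025196607
3.041945902992097
```

View pics/w1.png

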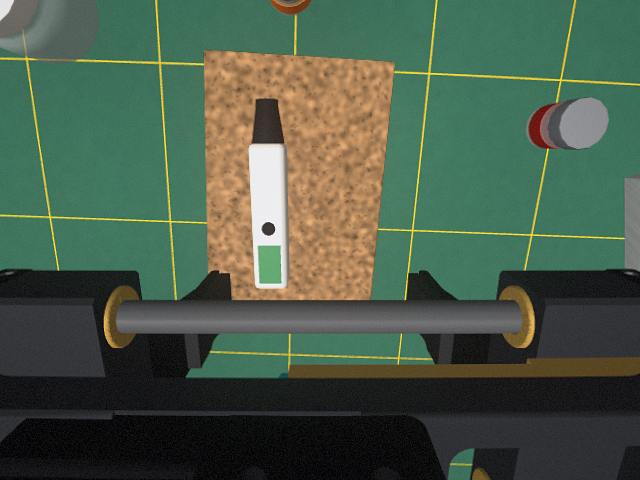

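The wrist view shows the body between (250,144) and (287,288), nose up to (267,98). Body centre is about (561,216), yaw 0.039, which agrees with the top camera. Descending now.

Call:
{"api": "drive_tool", "payload": {"moves": "0.2 -0.4 0.1 0 0 0 100; 0.25 -0.55 0.2 0 0 0 100; 0 0 0.4 0 0 0 100; 0 0 0.5 0 0 0 100; 0 0 0.5 0 0 0 100; 0 0 0.5 0 0 0 100; 0 0 0.4 0 0 0 100; 0 0 0.2 0 0 0 100; 0 0 0.07 0 0 0 100; 0 0 0 0 0 0 100"}}

```text
t: 4.15
eef_pos: [561.1, 216.0, 189.9]
orientation: [-3.141, -0.06, -0.0]
ft_force: [-0.1, 0.9, -0.4]
gripper_width: 0.998
finger_force: 0.0
```

Call:
{"api": "drive_tool", "payload": {"moves": "0 0 0 0 0 0 60; 0 0 0 0 0 0 50; 0 0 0 0 0 0 40; 0 0 0 0 0 0 20; 0 0 0 0 0 0 0; 0 0 0 0 0 0 0; 0 0 0 0 0 0 0; 0 0 0 0 0 0 0; 0 0 0 0 0 0 0; 0 0 0 0 0 0 0", "newtons": 20}}

```text
t: 5.15
eef_pos: [560.9, 215.8, 189.9]
orientation: [3.141, 0.059, -0.0]
ft_force: [-0.5, -0.2, 0.1]
gripper_width: 0.297
finger_force: 20.0
```

Call:
{"api": "drive_tool", "payload": {"moves": "0 0 -0.2 0 0 0 0; 0 0 -0.5 0 0 0 0; 0 0 -0.7 0 0 0 0; 0 0 -0.7 0 0 0 0; -0.1 0.3 -0.7 0 0 0 0; -0.2 0.6 -0.5 0 0 0 0; -0.3 0.8 -0.2 0 0 0 0; -0.3 0.9 0 0 0 0 0; -0.3 0.9 0 0 0 0 0; -0.3 0.9 0 0 0 0 0"}}

```text
t: 6.15
eef_pos: [506.9, 36.6, 330.7]
orientation: [3.141, 0.06, 0.002]
ft_force: [0.2, 0.4, -1.5]
gripper_width: 0.299
finger_force: 20.0
```

Call:
{"api": "drive_tool", "payload": {"moves": "-0.3 1 0 0 0 0 0; -0.3 1 0 0 0 0 0; -0.3 1 0 0 0 0 0; -0.3 1 0 0 0 0 0; -0.3 1 0 0 0 0 0; -0.3 1 0 0 0 0 0; -0.3 0.9 0 0 0 0 0; 0 0.7 0 0 0 -0.1 0; 0 0.4 0 0 0 -0.1 0; 0 0.1 0 0 0 -0.05 0"}}

```text
t: 7.15
eef_pos: [437.8, -291.6, 330.6]
orientation: [3.118, 0.366, 0.002]
ft_force: [0.3, 0.3, -0.6]
gripper_width: 0.297
finger_force: 20.0
```

```bash
python3 -c "
from h import *
s=readout.read_state();print(s['eef_pos'],s['orientation'],s['finger_force'],s['joint_vel'].round(3))
grab('wrist','w2')
"
```

```text
[ 437.79629541 -291.56099696  330.56923288] [3.11784365e+00 3.66128527e-01 2.31850805e-03] 19.999728742986917 [-0.016  0.021 -0.034  0.011  0.052 -0.4  ]
```

View pics/w2.png

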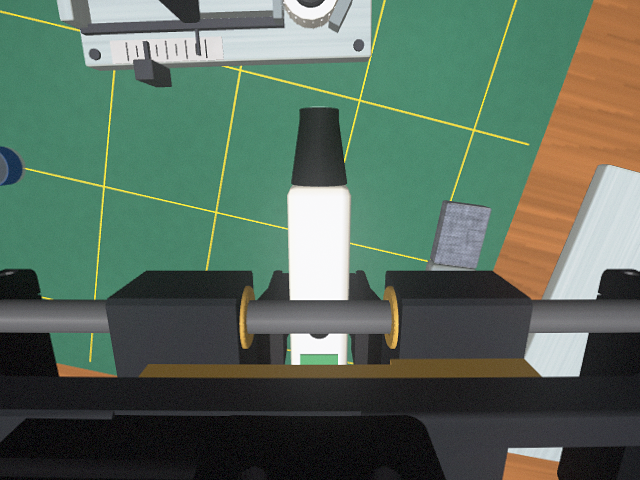

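The wrist view shows the level thermometer with its nose at (319,107), index blade at (148,43) and pointer at (198,40). The figure is cut off at the top edge (310,10), so I'll back off to see it whole.

Call:
{"api": "drive_tool", "payload": {"moves": "-0.2 0 0 0 0 0 0; -0.4 0 0 0 0 0 0; -0.5 0 0 0 0 0 0; -0.4 0 0 0 0 0 0; -0.2 0 0 0 0 0 0; 0 0 0 0 0 0 0; 0 0 0 0 0 0 0; 0 0 0 0 0 0 0; 0 0 0 0 0 0 0; 0 0 0 0 0 0 0"}}

```text
t: 8.2
eef_pos: [372.0, -304.7, 329.9]
orientation: [3.12, 0.368, 0.0]
ft_force: [0.9, -0.1, -1.3]
gripper_width: 0.299
finger_force: 20.0
```

```bash
python3 -c "
from h import *
s=readout.read_state();print(s['eef_pos'],s['orientation'])
grab('wrist','w3');grab('top','top3')
p=pts('w3').reshape(480,640,3)
def show(n,m):
    q=p[m]; print(n,len(q), q.mean(0).round(1) if len(q) else '', cv2.minAreaRect(q[:,:2].astype(np.float32)) if len(q)>5 else '')
near=np.hypot(p[...,0]-605,p[...,1]+247)<40
show('cap',near&(np.abs(p[...,2]-38)<2)); show('body',near&(np.abs(p[...,2]-68)<10)); 
for z in range(42,96,6): show(z,near&(np.abs(p[...,2]-z)<3))
h=(np.hypot(p[...,0]-585,p[...,1]+164)<35)&(np.abs(p[...,2]-77)<3); show('handle',h)
im=load('w3')[0];cv2.imwrite('pics/w3c.png',cv2.resize(im[0:200,100:500],None,fx=2,fy=2,interpolation=3))
"
```

```text
[ 372.04110474 -304.73948014  329.88362109] [3.11991940e+00 3.68057501e-01 1.21694603e-04]
cap 0  
body 0  
42 0  
48 0  
54 0  
60 0  
66 0  
72 0  
78 0  
84 0  
90 0  
handle 0
```

View pics/w3c.png

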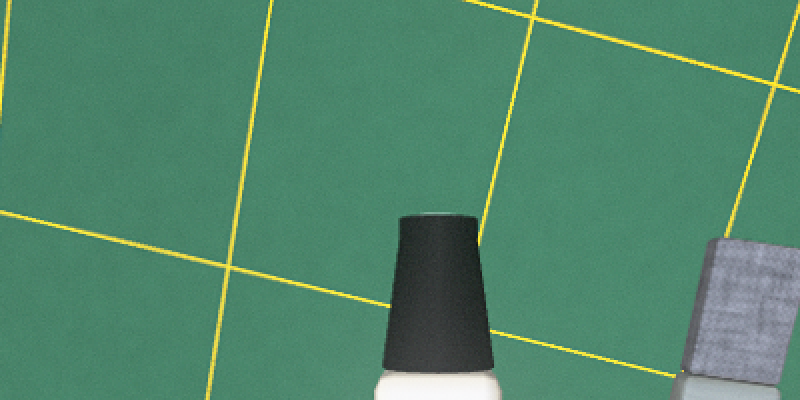

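Backing off moved the camera's view away from the clamp, so I'll go forward instead. At this height the nose at z≈155 clears the figure's 91.

Call:
{"api": "drive_tool", "payload": {"moves": "0.2 0 0 0 0 0 0; 0.5 0 0 0 0 0 0; 0.6 0 0 0 0 0 0; 0.6 0 0 0 0 0 0; 0.5 0 0 0 0 0 0; 0.4 0 0 0 0 0 0; 0.2 0 0 0 0 0 0; 0 0 0 0 0 0 0; 0 0 0 0 0 0 0; 0 0 0 0 0 0 0"}}

```text
t: 9.3
eef_pos: [487.6, -277.2, 329.9]
orientation: [-3.12, -0.366, 0.001]
ft_force: [-0.4, 0.5, -0.4]
gripper_width: 0.297
finger_force: 20.0
```

```bash
python3 -c "
from h import *
s=readout.read_state();print(s['eef_pos'],s['orientation'])
grab('wrist','w4')
p=pts('w4').reshape(480,640,3)
def show(n,m):
    q=p[m]; print(n,len(q), q.mean(0).round(1) if len(q) else '', cv2.minAreaRect(q[:,:2].astype(np.float32)) if len(q)>5 else '')
near=np.hypot(p[...,0]-605,p[...,1]+247)<40
show('cap',near&(np.abs(p[...,2]-38)<2))
for z in range(48,96,6): show(z,near&(np.abs(p[...,2]-z)<3))
h=(np.hypot(p[...,0]-585,p[...,1]+164)<35)&(np.abs(p[...,2]-77)<3); show('handle',h)
im=load('w4')[0];cv2.imwrite('pics/w4c.png',cv2.resize(im[0:240,50:450],None,fx=2,fy=2,interpolation=3))
"
```

```text
[ 487.62353388 -277.15481253  329.85576936] [-3.11962517e+00 -3.65811286e-01  1.35303548e-03]
cap 1575 [ 603.2 -240.4   38.7] ((606.4253540039062, -246.0161590576172), (42.17650604248047, 55.134464263916016), 15.624496459960938)
48 48 [ 597.5 -247.7   47.8] ((597.5535888671875, -247.35342407226562), (2.369476318359375, 10.692909240722656), 24.591665267944336)
54 49 [ 599.1 -247.    54.4] ((600.4161376953125, -246.83934020996094), (10.134920120239258, 16.114641189575195), 17.363882064819336)
60 82 [ 601.  -247.4   60. ] ((601.78271484375, -246.47238159179688), (6.947538375854492, 14.65185260772705), 18.349912643432617)
66 220 [ 598.7 -248.5   67.3] ((598.8106079101562, -247.66749572753906), (8.88167953491211, 26.331405639648438), 20.153656005859375)
72 152 [ 601.6 -245.9   71.9] ((600.4015502929688, -246.7571258544922), (9.899381637573242, 25.353404998779297), 17.522886276245117)
78 372 [ 603.6 -245.7   78.3] ((605.7027587890625, -244.77064514160156), (15.433392524719238, 20.592247009277344), 44.247657775878906)
84 28 [ 597.5 -243.9   85. ] ((600.4529418945312, -244.11514282226562), (5.491498947143555, 13.371526718139648), 55.63262176513672)
90 386 [ 606.3 -245.    90.2] ((604.5158081054688, -243.06805419921875), (11.600866317749023, 16.917736053466797), 48.02619552612305)
handle 1439 [ 584.6 -164.    77.7] ((584.6148681640625, -163.1027069091797), (36.09917068481445, 14.683062553405762), 16.433847427368164)
```

View pics/w4c.png

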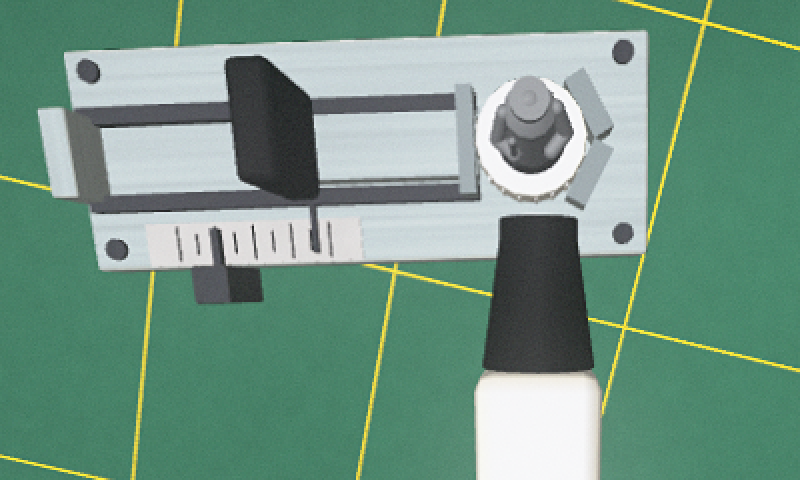

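The close view shows the figure at crop (532,140), handle (270,128), index blade tip (214,230), pointer tip (315,248) and base corners (65,52), (647,31), (647,253), (98,270).

```bash
python3 -c "
from h import *
f=lambda l:[(50+x/2,y/2) for x,y in l]
c=onz('w4',f([(65,52),(647,31),(647,253),(98,270)]),18)[:,:2]; print(c.round(1),c.mean(0))
for a,b in((0,1),(3,2)):
    d=c[a]-c[b]; print(np.linalg.norm(d),np.arctan2(-d[0],d[1]))
d=c[0]-c[1]+c[3]-c[2]; y=d/np.linalg.norm(d); x=np.array([y[1],-y[0]])
ptr=onz('w4',f([(315,249),(316,235)]),23)[:,:2]; idx=onz('w4',f([(214,230),(217,250)]),23)[:,:2]
blk=onz('w4',f([(194,267),(228,267),(230,303),(196,303)]),34)[:,:2]
o=c.mean(0)
L=lambda q:np.c_[(q-o)@x,(q-o)@y].round(1)
print('ptr',L(ptr),'idx',L(idx),'blk',L(blk),L(blk).mean(0),'handle',L(np.array([[584.6,-163.1]])),'fig',L(np.array([[606.4,-245.5]])))
print('cap edges',L(onz('w4',f([(475,140),(590,140),(532,199)]),36)[:,:2]))
p=pts('w4').reshape(480,640,3)
# nose tip & body of the thermometer in tool
s=readout.read_state(); yaw=2*np.arctan2(s['orientation'][1],s['orientation'][0]);print('yaw',yaw)
q=p[105:112,300:338].reshape(-1,3);
print('nose px world',pts('w4',[(302,112),(319,112),(336,112),(319,150)]).round(1))
print('body back/front',pts('w4',[(291,195),(346,195),(318,195)]).round(1))
"
```

```text
[[ 600.   -66.7]
 [ 656.  -277.6]
 [ 579.9 -298.7]
 [ 523.3  -85.8]] [ 589.80283799 -182.20849366]
218.27620012610745 0.25959206487107
220.23159255655887 0.2598330726851123
ptr [[-34.7  20.2]
 [-29.5  19.3]] idx [[-26.4  58.9]
 [-33.8  58.8]] blk [[-40.5  63.6]
 [-40.9  50.7]
 [-54.1  51.7]
 [-53.7  64.8]] [-47.3  57.7] handle [[-0.1 19.8]] fig [[ -0.2 -65.4]]
cap edges [[  0.2 -45.1]
 [ -0.9 -86.4]
 [-20.4 -65. ]]
yaw -6.049954036420366
nose px world [[ 565.9 -250.5  163. ]
 [ 567.1 -257.1  167.4]
 [ 569.2 -263.6  162.1]
 [ 553.3 -260.4  168.1]]
body back/front [[ 533.8 -253.6  170.7]
 [ 539.  -274.7  172.3]
 [ 536.3 -264.   171.1]]
```

Clamp yaw is 0.26, centre (590,-182), figure at (606,-245.5). The handle is at clamp y 20 as expected, and the index is at y≈58.3, so the travel is about 38 mm. Now I'll go to the aiming pose: TCP (473,-277,240).

Call:
{"api": "drive_tool", "payload": {"moves": "-0.15 -0.03 0 0 0 0 0; -0.2 -0.05 0.1 0 0 0 0; 0 0 0.3 0 0 0 0; 0 0 0.4 0 0 0 0; 0 0 0.4 0 0 0 0; 0 0 0.4 0 0 0 0; 0 0 0.3 0 0 0 0; 0 0 0.2 0 0 0 0; 0 0 0.1 0 0 0 0; 0 0 0.05 0 0 0 0"}}

```text
t: 10.35
eef_pos: [474.0, -277.3, 239.6]
orientation: [-3.12, -0.367, 0.0]
ft_force: [-0.4, -0.3, -1.2]
gripper_width: 0.297
finger_force: 20.0
```

Call:
{"api": "drive_tool", "payload": {"moves": "0 0 0 0 0 0 0; 0 0 0 0 0 0 0; 0 0 0 0 0 0 0; 0 0 0 0 0 0 0; 0 0 0 0 0 0 0; 0 0 0 0 0 0 0; 0 0 0 0 0 0 0; 0 0 0 0 0 0 0; 0 0 0 0 0 0 0; 0 0 0 0 0 0 0"}}

```text
t: 11.35
eef_pos: [474.0, -277.2, 239.9]
orientation: [-3.12, -0.367, 0.0]
ft_force: [-0.2, 0.4, -0.8]
gripper_width: 0.301
finger_force: 20.0
```

```bash
python3 -c "
from h import *
s=readout.read_state();print(s['eef_pos'],s['orientation'])
grab('wrist','w5');grab('scene','sc5')
im=load('w5')[0];a=load('sc5')[0]
b=im[0:250,170:470]; e=cv2.resize(a[240:400,180:340],None,fx=3,fy=3,interpolation=3)
o=np.zeros((480,780,3),np.uint8);o[:250,:300]=b;o[:,300:]=e;cv2.imwrite('pics/c5.png',o)
"
```

```text
[ 474.00934126 -277.19034958  239.91436614] [-3.12004247e+00 -3.66943868e-01  5.12192211e-05]
```

View pics/c5.png

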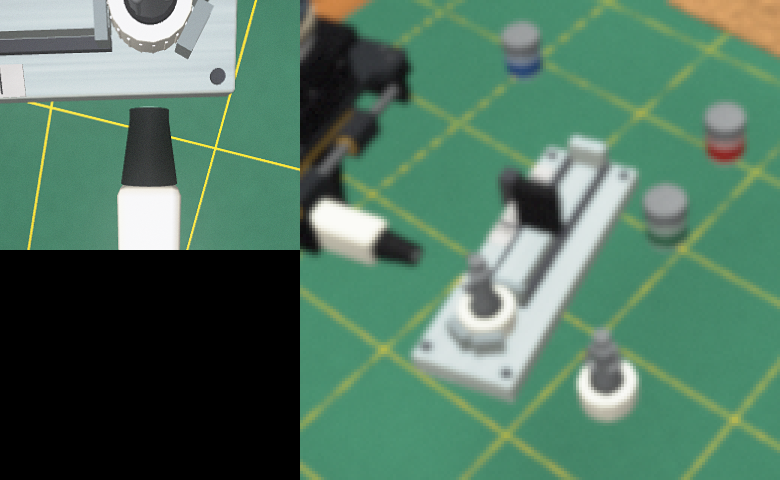

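The nose, at (148,107) in the left crop and (418,255) in the right, points level at the figure's middle at (485,290) with a gap of about 5 cm. I'll hold for two seconds.

Call:
{"api": "drive_tool", "payload": {"moves": "0 0 0 0 0 0 0; 0 0 0 0 0 0 0; 0 0 0 0 0 0 0; 0 0 0 0 0 0 0; 0 0 0 0 0 0 0; 0 0 0 0 0 0 0; 0 0 0 0 0 0 0; 0 0 0 0 0 0 0; 0 0 0 0 0 0 0; 0 0 0 0 0 0 0"}}

```text
t: 12.45
eef_pos: [474.0, -277.2, 239.9]
orientation: [3.12, 0.367, 0.0]
ft_force: [0.2, -0.0, -0.2]
gripper_width: 0.3
finger_force: 20.0
```

Call:
{"api": "drive_tool", "payload": {"moves": "0 0 0 0 0 0 0; 0 0 0 0 0 0 0; 0 0 0 0 0 0 0; 0 0 0 0 0 0 0; 0 0 0 0 0 0 0; -0.2 0 0 0 0 0 0; -0.4 0 -0.2 0 0 0 0; -0.2 0 -0.5 0 0 0 0; 0 0 -0.7 0 0 0 0; 0 0 -0.8 0 0 0 0"}}

```text
t: 13.45
eef_pos: [440.9, -284.6, 328.4]
orientation: [-3.118, -0.365, 0.004]
ft_force: [0.1, -1.5, -0.5]
gripper_width: 0.298
finger_force: 20.0
```

Call:
{"api": "drive_tool", "payload": {"moves": "0 -0.2 0 0 0 0.08 0; 0 -0.5 0 0 0 0.09 0; 0.2 -0.8 0 0 0 0.08 0; 0.3 -0.9 0 0 0 0 0; 0.3 -1 0 0 0 0 0; 0.3 -1 0 0 0 0 0; 0.3 -1 0 0 0 0 0; 0.3 -1 0 0 0 0 0; 0.3 -1 0 0 0 0 0; 0.3 -1 0 0 0 0 0"}}

```text
t: 14.45
eef_pos: [515.0, 55.3, 328.4]
orientation: [3.141, 0.058, -0.001]
ft_force: [0.1, -0.4, -0.9]
gripper_width: 0.295
finger_force: 20.0
```

Call:
{"api": "drive_tool", "payload": {"moves": "0.3 -1 0 0 0 0 0; 0.3 -1 0 0 0 0 0; 0.3 -0.8 0.1 0 0 0 0; 0.2 -0.5 0.3 0 0 0 0; 0 -0.2 0.5 0 0 0 0; 0 0 0.6 0 0 0 0; 0 0 0.5 0 0 0 0; 0 0 0.3 0 0 0 0; 0 0 0.1 0 0 0 0; 0 0 0 0 0 0 0"}}

```text
t: 15.45
eef_pos: [554.5, 195.5, 232.0]
orientation: [3.141, 0.058, -0.001]
ft_force: [-1.0, 0.4, -0.6]
gripper_width: 0.295
finger_force: 20.0
```

Call:
{"api": "drive_tool", "payload": {"moves": "0.1 0 0.3 0 0 0 0; 0.1 0 0.3 0 0 0 0; 0 0 0.2 0 0 0 0; 0 0 0.12 0 0 0 0; 0 0 0.06 0 0 0 0; 0 0 0.05 0 0 0 0; 0 0 0 0 0 0 0; 0 0 0 0 0 0 0; 0 0 0 0 0 0 0; 0 0 0 0 0 0 0"}}

```text
t: 16.45
eef_pos: [562.6, 196.4, 191.0]
orientation: [-3.141, -0.059, -0.001]
ft_force: [0.6, 0.6, -0.5]
gripper_width: 0.299
finger_force: 20.0
```

Call:
{"api": "drive_tool", "payload": {"moves": "0 0 0 0 0 0 35; 0 0 0 0 0 0 45; 0 0 0 0 0 0 60; 0 0 0 0 0 0 80; 0 0 0 0 0 0 100; 0 0 0 0 0 0 100; 0 0 0 0 0 0 100; 0 0 0 0 0 0 100; 0 0 0 0 0 0 100; 0 0 0 0 0 0 100"}}

```text
t: 17.45
eef_pos: [562.6, 196.3, 190.7]
orientation: [-3.141, -0.059, 0.0]
ft_force: [0.4, 0.3, 0.0]
gripper_width: 0.986
finger_force: 0.0
```

Call:
{"api": "drive_tool", "payload": {"moves": "0 0 -0.2 0 0 0 100; 0 0 -0.5 0 0 0 100; 0 0 -0.7 0 0 0 100; 0 0 -0.8 0 0 0 100; 0 0.3 -0.8 0 0 0 100; 0 0.6 -0.5 0 0 0 60; 0 0.8 0 0 0 0 60; 0 0.9 0 0 0 0 60; 0 0.9 0 0 0 0 60; 0 1 0 0 0 0 60"}}

```text
t: 18.45
eef_pos: [569.1, 15.6, 331.6]
orientation: [3.141, 0.061, 0.001]
ft_force: [0.7, 0.1, -0.1]
gripper_width: 0.648
finger_force: 0.0
```

Call:
{"api": "drive_tool", "payload": {"moves": "0 1 0 0 0 0 60; 0 1 0 0 0 0 60; 0 1 0 0 0 0 60; 0 0.9 0 0 0 0 60; 0 0.5 0 0 0 -0.1 60; 0 0.2 0 0 0 -0.1 60; 0 0 0 0 0 -0.08 60; 0 0 0 0 0 0 60; 0 0 0 0 0 0 60; 0 0 0 0 0 0 60"}}

```text
t: 19.45
eef_pos: [576.9, -166.9, 331.0]
orientation: [3.116, 0.403, 0.0]
ft_force: [-0.8, 0.5, -0.0]
gripper_width: 0.603
finger_force: 0.0
```

```bash
python3 -c "
from h import *
s=readout.read_state();print(s['eef_pos'],s['orientation'],s['gripper_width'])
r=R.from_rotvec(s['orientation']).as_matrix();print('yaw',np.arctan2(r[1,0],r[0,0]))
print('to handle, tool', r.T@(np.array([584.7,-163,224])-s['eef_pos'])/40)
grab('wrist','w6'); grab('top','top6')
p=pts('w6').reshape(480,640,3)
h=(np.hypot(p[...,0]-585,p[...,1]+164)<35)&(np.abs(p[...,2]-77)<3);q=p[h];print(len(q),cv2.minAreaRect(q[:,:2].astype(np.float32)))
im=load('w6')[0][:300]; t=load('top6')[0]; o=np.zeros((500,800,3),np.uint8); o[:300,:500]=im[:,70:570]; o[:500,500:]=cv2.resize(t[200:300,245:305],None,fx=5,fy=5);cv2.imwrite('pics/c6.png',o)
"
```

```text
[ 576.86745459 -166.92437048  330.97641507] [3.11560318e+00 4.03107875e-01 7.95620205e-05] 0.6033332532288364
yaw 0.25733755031111805
to handle, tool [ 0.21420765 -0.045113    2.67441941]
996 ((585.2090454101562, -162.42115783691406), (35.23473358154297, 13.811308860778809), 15.056750297546387)
```

View pics/c6.png

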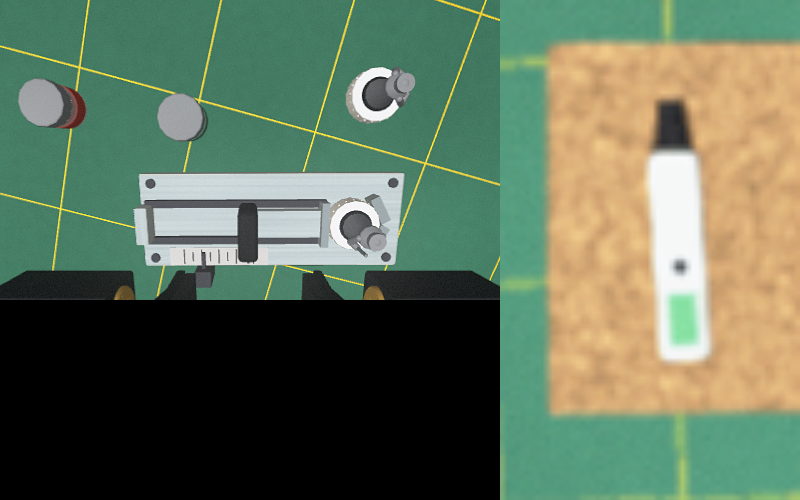

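The thermometer lies released on the mat (680,230), and the handle is at (248,232) between the fingers. Descending on it.

Call:
{"api": "drive_tool", "payload": {"moves": "0.1 -0.02 0.1 0 0 0 60; 0.11 -0.02 0.3 0 0 0 60; 0 0 0.4 0 0 0 60; 0 0 0.4 0 0 0 60; 0 0 0.4 0 0 0 60; 0 0 0.4 0 0 0 60; 0 0 0.35 0 0 0 60; 0 0 0.2 0 0 0 60; 0 0 0.1 0 0 0 60; 0 0 0 0 0 0 60"}}

```text
t: 20.55
eef_pos: [584.6, -163.6, 224.2]
orientation: [-3.115, -0.404, 0.001]
ft_force: [0.1, -1.0, 0.3]
gripper_width: 0.603
finger_force: 0.0
```

Call:
{"api": "drive_tool", "payload": {"moves": "0 0 0 0 0 0 45; 0 0 0 0 0 0 35; 0 0 0 0 0 0 25; 0 0 0 0 0 0 10; 0 0 0 0 0 0 0; 0 0 0 0 0 0 0; 0 0 0 0 0 0 0; 0 0 0 0 0 0 0; 0 0 0 0 0 0 0; 0 0 0 0 0 0 0", "newtons": 40}}

```text
t: 21.55
eef_pos: [584.7, -163.8, 224.9]
orientation: [3.115, 0.404, 0.0]
ft_force: [-0.2, -1.0, 1.6]
gripper_width: 0.158
finger_force: 40.0
```

Call:
{"api": "drive_tool", "payload": {"moves": "0 -0.05 0 0 0 0 0; 0 -0.1 0 0 0 0 0; 0 -0.15 0 0 0 0 0; 0 -0.2 0 0 0 0 0; 0 -0.2 0 0 0 0 0; 0 -0.15 0 0 0 0 0; 0 -0.1 0 0 0 0 0; 0 0 0 0 0 0 0; 0 0 0 0 0 0 0; 0 0 0 0 0 0 0"}}

```text
t: 22.55
eef_pos: [575.2, -128.1, 224.9]
orientation: [3.112, 0.405, 0.001]
ft_force: [-0.8, -8.9, 0.6]
gripper_width: 0.158
finger_force: 40.0
```

```bash
python3 -c "
from h import *
s=readout.read_state();print(s['eef_pos'],s['orientation'],s['ft_force'],s['finger_force'])
print('travel',(s['eef_pos'][:2]-[584.7,-163.8])@[-.257,.966])
grab('wrist','w7');grab('top','top7');grab('scene','sc7')
a=load('w7')[0]; b=load('sc7')[0]; t=load('top7')[0]
o=np.zeros((600,800,3),np.uint8); o[:240,:480]=a[:240,80:560]; o[:240,480:720]=cv2.resize(t[200:280,390:470],None,fx=3,fy=3); o[240:600,:480]=cv2.resize(b[260:380,200:360],None,fx=3,fy=3,interpolation=3)
cv2.imwrite('pics/c7.png',o)"
```

```text
[ 575.2082534  -128.11541016  224.91243083] [3.11208512e+00 4.04695194e-01 1.42771379e-03] [-0.81738838 -8.91566822  0.5733333 ] 40.00634296797216
travel 36.91069266060256
```

View pics/c7.png

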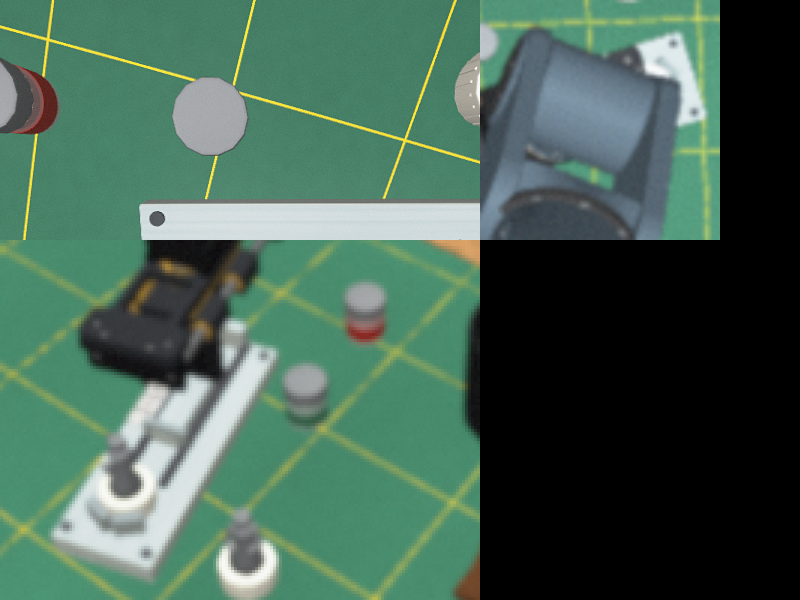

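The figure stands free, and the moving jaw has pulled away to about (165,425) in the scene crop. The pointer is hidden, so I'll nudge the last 1.3 mm and check the travel from the moving jaw's shift in scene depth.

Call:
{"api": "drive_tool", "payload": {"moves": "0 -0.035 0 0 0 0 0; 0 0 0 0 0 0 0; 0 0 0 0 0 0 0; 0 0 0 0 0 0 0; 0 0 0 0 0 0 0; 0 0 0 0 0 0 0; 0 0 0 0 0 0 0; 0 0 0 0 0 0 0; 0 0 0 0 0 0 0; 0 0 0 0 0 0 0"}}

```text
t: 23.7
eef_pos: [574.9, -126.9, 224.9]
orientation: [3.112, 0.405, 0.002]
ft_force: [-1.8, -8.6, -0.1]
gripper_width: 0.158
finger_force: 40.0
```

```bash
python3 -c "
from h import *
s=readout.read_state();print('travel',(s['eef_pos'][:2]-[584.7,-163.8])@[-.257,.966],s['ft_force'],s['finger_force'],s['joint_vel'].round(3))
grab('scene','sc8');grab('wrist','w8')
o=np.array([589.8,-182.2]);y=np.array([-.257,.966]);x=np.array([.966,.257])
for t in('sc0','sc8'):
    w=pts(t);cx=(w[:,:2]-o)@x;cy=(w[:,:2]-o)@y;z=w[:,2]
    m=(np.abs(cx)<16)&(cy>-52)&(cy<8)&(z>35)&(z<42)
    print(t,m.sum(),np.percentile(cy[m],[5,25,50,75,95]).round(1) if m.sum() else '')
    m=(np.abs(cx)<25)&(cy>-95)&(cy<-40)&(z>60)&(z<100); print(' fig',m.sum(),cx[m].mean().round(1),cy[m].mean().round(1))
    for a,lo in(('-15..15',30),):
        m=(np.abs(cx)<16)&(cy>60)&(cy<125)&(z>25)&(z<45); print(' far',m.sum(),np.percentile(cy[m],[5,50,95]).round(1) if m.sum() else '')
"
```

```text
travel 38.16443488099114 [-1.81195553 -8.6076239  -0.11964555] 40.007090074941516 [ 0.     0.001 -0.    -0.    -0.001  0.001]
sc0 51 [-50.9 -46.7 -43.5 -41.3 -22. ]
 fig 112 -0.7 -70.0
 far 114 [ 73.5  99.4 106.7]
sc8 59 [-50.9  -9.   -7.4  -4.4  -1.6]
 fig 114 -0.6 -70.1
 far 77 [ 71.2  99.4 107.2]
```

The jaw shift (~37–38 mm) matches the TCP travel of 38.2 mm against the 38.3 mm wanted. The figure hasn't moved, so I'm handing in.

```bash
python3 -c "
from h import *
print(robot.finish_job())"
```

```text
the job is handed in; nothing more can be done
None
```

The job is handed in, with no verdict shown: I aimed the thermometer level at the figure from about 5 cm for over two seconds, then laid it back on the mat. The slide is held open at about 38 mm, where I measured the index before pulling (the gripper hid the pointer at the end), and the figure still stands in its place.

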